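# Dispense one spacer disc and nudge it into the gluing lane

### The job

Press the dispenser's plunger all the way down once, so that a single wooden spacer disc comes out, and let it spring back up. Then push that disc gently aside along the table with the fingertips until it lies flat and wholly between the two parallel wooden strips, within their length. Nothing is to be picked up or squeezed; leave the other discs in the magazine and the tape roll, bottle and brush where they are.

Things in the scene. Friction and masses are not known exactly. Their poses are not given: they have to be found in the camera images.
- dispenser: Dispenser fixed on the table. Origin: on the table under the magazine's axis; x points from the mouth back to the plunger, z up. Magazine: open-topped aluminium square tube, 48 mm high, x -26 to +30 mm, y +-26 mm (feet to +-38), holding a pile of three discs that stands on the table. Behind it a grey housing, x +30 to +125 mm, y +-30 mm, 70 mm high, with the plunger on top at x = +78 mm.
- landing (a point): Point on the bare table 71 mm in front of the dispenser's origin (its x = -71 mm), where the disc's centre comes to lie. A full press drives a 32 mm wide pusher 80 mm forward, sliding the lowest disc out of the 15 mm high mouth along the dispenser's -x. The pusher goes back with the plunger and the pile drops by one disc; a second press would eject a second disc.
- plunger_top (a point): Middle of the plunger's flat top: a black round cap, 42 mm across and 12 mm thick, upright axis; 116 mm above the table when up, 86 mm when fully down.
- plunger (a joint): Plunger travel in m: 0 up, 0.030 fully down (hard stop). A spring (about 3 N at the top, 9 N at the bottom) with damping of about 60 N per m/s (press at 50 mm/s or slower: under 13 N) returns it when let go.
- disc1: The lowest disc of the pile, the one that comes out: plain hardwood, 40 mm across, 12 mm thick, about 12 g; origin at the centre of its underside, z is its axis. It starts on the table inside the magazine, at the dispenser's origin.
- disc2: Second disc of the pile, same shape; origin at the centre of its underside. It drops by 12 mm when the first is gone and must stay in the magazine.
- disc3: Top disc of the pile, same shape; stays in the magazine.
- lane: Gluing lane, fixed left or right of the mouth: two parallel pale wooden strips 90 mm long, 12 wide, 10 high, 100 mm apart between inner faces, a slip of paper between them (the disc slides over it freely). Open at both ends, one facing the mouth within about 20 degrees. Origin: on the table, centre of the lane; x along the strips, y across.
- tape_roll: Yellow roll of tape lying flat, 84 mm across, 25 mm high, origin at the centre of its underside; on the other side of the mouth from the lane. Leave it.
- sand_bottle: Closed grey bottle of sand, 56 mm across, 130 mm high, upright beside the plunger housing (+y side), origin at the centre of its underside. Leave it.
- brush: Brush lying on the table beside the plunger housing (on its -y side), about 160 mm long, pointing at the housing. Leave it.
Not all that is in view belongs to the job. Of the things that look like the dispenser, take the one that is nearest to the robot's base at the start. Of the things that look like the lane, take the one that is farthest to the robot's left at the start.

How it is judged:
By the outcome, as a careful person would: the job done as asked, in the order asked, and still so for the second after the job is handed in, with the robot touching nothing.
It also fails if it takes over 48 s, if anything falls off the work surface, if the arm or the gripper's body presses on something with over 40 N, if the wrist force passes 120 N, or if a joint passes its speed limit or range.

### The arm

A 6-joint arm with a two-finger parallel gripper is mounted at the origin on the work surface. World frame = base frame: x ahead of the robot, y to its left, z up, the work surface at z = 0. Lengths are in m, angles in rad, forces in N, time in s.
With the tool pointing down it reaches from about 0.325 to 0.9 m from the base axis. Payload 6.1 kg.
Tool frame: the origin (TCP) lies midway between the tips of the shut fingers; the grasp point (between the pads) lies 19 mm behind it; z points along the fingers, y is the line along which they close (so a half turn about z gives the same grasp; the last joint's range is limited). The gripper opens to 87 mm and grips with 3 to 60 N. Pads are 19 mm wide; open, the fingers measure 117 mm over their backs; the gripper's body (75 mm by 190 mm) begins 51 mm behind the grasp point.
Start: joints at [1.041, 0.22, 1.526, -0, 1.395, -0.126], TCP at [0.246, 0.575, 0.223] pointing down, gripper open.
Joint ranges: [-2.98, 2.98], [-0.91, 2.08], [0.09, 2.57], [-1.24, 4.39], [0.2, 2.65], [-2.68, 2.68]. Speed limits (rad/s): [2.57, 2.57, 3.01, 3.14, 3.14, 3.14].

### API

Orientations are given as a unit quaternion [w, x, y, z].
In Python, from cell import env gives the robot as it stands.
- The arm moves only by the tool carry_out, never from a script. Its argument "rows" is a list of rows, each a list of 7 numbers: the shift along the tool's x, y, z normalised to -1 to 1, where 1 is 5 cm, then the turn, a rotation vector about the tool's x, y, z normalised to -1 to 1, where 1 is pi rad, then the gripper's target within -1 to 1 (fully open at 1, half-way at 0, shut at -1). A call has 1 to 5 rows; each row shifts and turns the commanded pose from where the row before left it, along the tool's axes as they then stand; what a row does not reach is not made up. A row lasts 1/10 s, in which the tool goes at most 50 mm and 8.59 degrees, less where a joint would pass 70% of its speed; a pose out of reach is approached as far as the arm can. A call with a number of a shift or a turn outside -1 to 1 is refused whole. A call with a gripper value outside its range is refused whole. The fingers move at their own pace and stop on an object; "newtons" is the grip in N (left out, the last holds). Time passes only in rows, so rows that do not move let the fingers close. It gives the time, the measured TCP pose, the force, the opening and the grip force at its end, in the units of the state.
- env.get_state(): the state, without advancing time (a new reading comes with each control period).
- env.grab_frame(name): name is "scene" or "top" or "wrist"; returns a dict with "img" (400x640x3 uint8, red, green, blue), "range_z" (400x640 float32, m along the optical axis (not along the pixel's ray), 0 where there is no reading), "fx", "fy", "cx", "cy" (pixels), "origin" and "attitude" of the camera in the world; the wrist camera has in their place "tool_from_camera" (4x4, takes a point from camera to tool coordinates, whose origin is the TCP and whose axes are the flange's). Camera axes: x right, y down, z forward; pixel columns grow to the right and rows downward; lengths in m; the calibration is good to about 2 mm. A picture is of the moment at which its call begins: read the wrist's pose just before it.
- env.sign_off(): hands the job in; it is judged then, once.
The state is a dict: "t": time; "qpos": joint angles; "joint_velocities": joint speeds; "joint_torque": joint torques, N m; "tool_pos": TCP position; "eef_rot": TCP orientation; "ft_force": force on the tool from outside, world axes, zero at the start; "wrist_torque": the same for the moment, N m; "opening": finger opening in m; "finger_force": force on a finger pad.
Only numpy, scipy, OpenCV 4.12 (cv2) and the standard library are available. Lean on these libraries where they do the work, as an engineer would, in place of code of your own. Each camera call takes 0.05 s, during which the arm holds its last target. There are 200 camera calls.

## Working session

There is one attempt and no reset: what is moved stays moved. The work goes in short steps, Python scripts to look and compute and a tool call to move; the robot and the scene stay as the last step left them, time stands still between calls to the robot, and variables do not carry over. Pictures are saved under pics/ and viewed, at most 10 in all, crops included, and the job is handed in when it is done.

Besides the shell and the picture viewer there is one more tool, called after "Emit:" by a JSON object that holds its "op" and its "data", one argument or row to a line. carry_out: Moves the arm, as the interface text tells. Its arguments: {"type":"object","properties":{"rows":{"type":"array"},"newtons":{"type":"number"}},"required":["rows"]}

```bash
mkdir -p pics
cat > h.py <<'E'
import numpy as np, cv2
from cell import env
def R(a):
    a=np.array(a,float)
    if a.shape==(3,3): return a
    from scipy.spatial.transform import Rotation as S
    return S.from_quat([a[1],a[2],a[3],a[0]]).as_matrix()
def cloud(f):
    z=f["range_z"]; v,u=np.mgrid[0:400,0:640]
    p=np.stack([(u-f["cx"])/f["fx"]*z,(v-f["cy"])/f["fy"]*z,z],-1)
    return p@R(f["attitude"]).T+np.array(f["origin"])
E
python3 - <<'E'
from h import *
s=env.get_state(); print(s)
for n in("top","scene"):
    f=env.grab_frame(n); cv2.imwrite(f"pics/{n}0.png",f["img"][:,:,::-1])
    print(n,f["fx"],f["cx"],f["cy"],f["origin"],f["attitude"])
    np.savez(f"{n}0.npz",P=cloud(f),img=f["img"],z=f["range_z"])
E
```

```text
{'t': 0.0, 'qpos': array([ 1.04088125e+00,  2.21240024e-01,  1.52763321e+00, -2.76449610e-05,
        1.39469060e+00, -1.26114650e-01]), 'joint_velocities': array([2.42986103e-06, 4.09079281e-04, 1.14112742e-03, 3.14382745e-04,
       1.97867661e-05, 2.64938779e-04]), 'joint_torque': array([-5.08349385e-04, -4.94612110e+01, -3.87377572e+01,  6.99734408e-02,
        5.72423986e-02, -1.43739626e-04]), 'tool_pos': array([0.24527135, 0.57417603, 0.22141696]), 'eef_rot': array([-3.04639856e-04,  2.00528824e-01,  9.79687307e-01, -9.37421799e-04]), 'ft_force': array([-0.04682581, -0.04673859,  0.74184688]), 'wrist_torque': array([-0.01276754,  0.01407992, -0.02463581]), 'finger_force': 0.0, 'opening': 0.08694542026472785}
top 442.6626577980355 318.66979889677754 193.3425431113303 [0.47478326 0.0340462  0.9154246 ] [-0.02988482  0.70994495 -0.70312506  0.02646149]
scene 461.41454087882033 328.6466003159837 203.13301483488192 [1.20487017 0.41220092 0.72890548] [-0.21050987  0.46565617  0.7745399  -0.37274371]
```

View pics/top0.png

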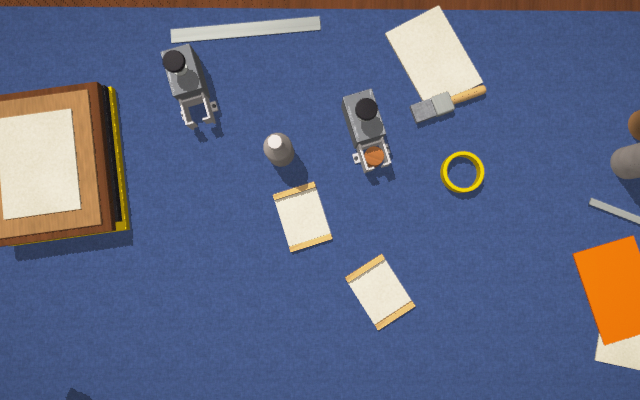

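View pics/scene0.png

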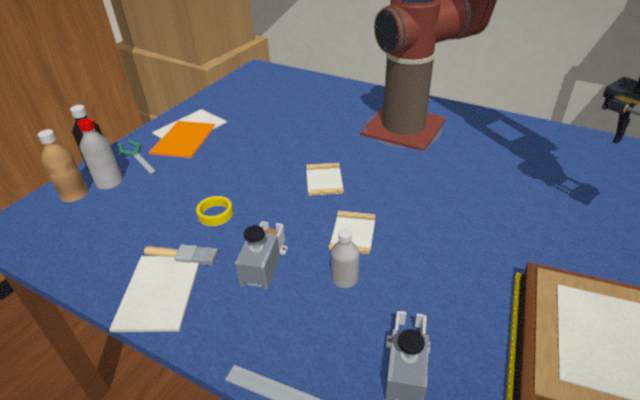

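The top view shows the target dispenser at about (375,157), with brown discs in it, its plunger at (366,108) and its mouth facing down-right. The leftmost lane is at (302,217), the bottle at (280,150) and the tape at (462,172). The scene view agrees. Next I'll measure positions.

Run:
```python
from h import *
d=np.load("top0.npz"); P=d["P"]; img=d["img"]; hsv=cv2.cvtColor(img,cv2.COLOR_RGB2HSV)
v,u=np.mgrid[0:400,0:640]
def roi(a,b,c,e): return (u>=a)&(u<b)&(v>=c)&(v<e)
print("table z",np.median(P[roi(400,440,200,260)][:,2]))
def rect(m,n):
    q=P[m][:,:2]; r=cv2.minAreaRect((q*1000).astype(np.float32)); print(n,m.sum(),"med",np.median(P[m],0).round(4),"rect c,size,ang",np.round(r[0],1),np.round(r[1],1),round(r[2],1))
D=roi(335,395,85,180); Z=P[...,2]
cap=D&(Z>.105)&(Z<.13); rect(cap,"cap")
c,r=cv2.minEnclosingCircle((P[cap][:,:2]*1000).astype(np.float32)); print(c,r)
rect(D&(Z>.06)&(Z<.08),"housing"); rect(D&(Z>.042)&(Z<.055),"tube")
b=D&(hsv[...,0]<18)&(hsv[...,1]>110); rect(b,"disc")
rect(D&(Z>.062)&(Z<.075)&(v>110),"housingfront")
W=(hsv[...,2]>150)
for n,R_ in (("lane",roi(265,340,175,260)),):
    s=R_&(hsv[...,0]>8)&(hsv[...,0]<25)&(hsv[...,1]>80)&(hsv[...,2]>130)
    k,l,st,ce=cv2.connectedComponentsWithStats(s.astype(np.uint8))
    for i in range(1,k):
        if st[i,4]>40: rect(l==i,f"strip{ce[i]}")
    rect(R_&W&(hsv[...,1]<60),"paper")
rect(roi(430,495,140,205)&(hsv[...,0]>20)&(hsv[...,0]<35)&(hsv[...,1]>150)&(Z>.01),"tape")
rect(roi(255,305,125,175)&(Z>.02),"bottle")
```

```text
table z -0.0006712635379799159
cap 406 med [ 0.6951 -0.0474  0.1151] rect c,size,ang [696.  -47.5] [40.9 39.8] 81.7
(696.4694213867188, -47.86787414550781) 20.9851016998291
housing 1106 med [ 0.6823 -0.0442  0.0692] rect c,size,ang [695.9 -47.9] [95.5 60.5] 17.4
tube 302 med [ 0.639  -0.0585  0.0473] rect c,size,ang [667.8 -55.3] [147.2  57.6] 17.8
disc 303 med [ 0.6214 -0.0715  0.0352] rect c,size,ang [554.  -32.5] [ 37.7 203.4] 60.4
housingfront 747 med [ 0.6722 -0.0502  0.0693] rect c,size,ang [682.3 -52.2] [66.8 60.3] 17.4
strip[293.85140562 190.51807229] 249 med [0.5517 0.0895 0.0094] rect c,size,ang [552.9  89.8] [12.3 89.8] 18.0
strip[309.92460317 242.60714286] 252 med [0.4458 0.0555 0.0091] rect c,size,ang [453.1  57.3] [25.9 88.7] 19.0
paper 2134 med [ 4.988e-01  7.260e-02 -1.000e-04] rect c,size,ang [505.9  74.7] [113.2  92.1] 18.3
tape 605 med [ 0.5938 -0.2539  0.0235] rect c,size,ang [ 555.5 -125.4] [ 81.9 351.7] 16.6
bottle 784 med [0.6221 0.1141 0.0905] rect c,size,ang [571.6  73.9] [202.1  54.8] 37.6
```

Emit:
{"op": "carry_out", "data": {
  "rows": [
    [0, 0, 0, 0, 0, -0.046, -1],
    [0, 0, 0, 0, 0, -0.046, -1],
    [0, 0, 0, 0, 0, -0.046, -1],
    [0, 0, 0, 0, 0, -0.046, -1],
    [0, 0, 0, 0, 0, -0.046, -1]
  ]
}}

```text
t: 0.6
tool_pos: [0.2454, 0.5744, 0.2218]
eef_rot: [-0.0, -0.162, 0.987, -0.0]
ft_force: [-0.2, 1.0, 0.3]
opening: 0.055
finger_force: 0.0
```

Emit:
{"op": "carry_out", "data": {
  "rows": [
    [-0.28, -0.9, 0, 0, 0, 0, -1],
    [-0.28, -0.9, 0, 0, 0, 0, -1],
    [-0.28, -0.9, 0, 0, 0, 0, -1],
    [-0.28, -0.9, 0, 0, 0, 0, -1],
    [-0.28, -0.9, 0, 0, 0, 0, -1]
  ]
}}

```text
t: 1.1
tool_pos: [0.383, 0.3813, 0.2221]
eef_rot: [-0.0, -0.159, 0.987, -0.0]
ft_force: [1.4, -0.2, 0.8]
opening: 0.0149
finger_force: 0.0
```

Emit:
{"op": "carry_out", "data": {
  "rows": [
    [-0.28, -0.9, 0, 0, 0, 0, -1],
    [-0.28, -0.9, 0, 0, 0, 0, -1],
    [-0.28, -0.9, 0, 0, 0, 0, -1],
    [-0.28, -0.9, 0, 0, 0, 0, -1],
    [-0.28, -0.9, 0, 0, 0, 0, -1]
  ]
}}

```text
t: 1.6
tool_pos: [0.5201, 0.1895, 0.2223]
eef_rot: [-0.0, -0.159, 0.987, 0.0]
ft_force: [1.0, 0.7, 0.6]
opening: 0.0006
finger_force: 0.0
```

Emit:
{"op": "carry_out", "data": {
  "rows": [
    [-0.28, -0.9, 0, 0, 0, 0, -1],
    [-0.28, -0.9, 0, 0, 0, 0, -1],
    [-0.28, -0.9, 0, 0, 0, 0, -1],
    [-0.28, -0.9, 0, 0, 0, 0, -1],
    [0, 0, 0, 0, 0, 0, -1]
  ]
}}

```text
t: 2.1
tool_pos: [0.6312, 0.0326, 0.2215]
eef_rot: [-0.0, -0.156, 0.988, -0.001]
ft_force: [-0.1, 1.1, 0.7]
opening: 0.0006
finger_force: 0.0
```

Emit:
{"op": "carry_out", "data": {
  "rows": [
    [-0.25, -0.64, 0, 0, 0, 0, -1],
    [-0.25, -0.64, 0, 0, 0, 0, -1],
    [-0.25, -0.64, 0, 0, 0, 0, -1],
    [0, 0, 0, 0, 0, 0, -1],
    [0, 0, 0, 0, 0, 0, -1]
  ]
}}

```text
t: 2.6
tool_pos: [0.6943, -0.0414, 0.2214]
eef_rot: [-0.001, -0.158, 0.987, 0.001]
ft_force: [-0.4, 0.0, -0.8]
opening: 0.0004
finger_force: 0.0
```

Emit:
{"op": "carry_out", "data": {
  "rows": [
    [0, 0, 0.6, 0, 0, 0, -1],
    [0, 0, 0.6, 0, 0, 0, -1],
    [0, 0, 0.4, 0, 0, 0, -1],
    [0, 0, 0.2, 0, 0, 0, -1],
    [0, 0, 0, 0, 0, 0, -1]
  ]
}}

```text
t: 3.1
tool_pos: [0.6932, -0.0401, 0.1308]
eef_rot: [-0.002, -0.159, 0.987, 0.001]
ft_force: [-0.9, 0.1, -0.3]
opening: 0.0004
finger_force: 0.0
```

Emit:
{"op": "carry_out", "data": {
  "rows": [
    [0, -0.16, 0.1, 0, 0, 0, -1],
    [0, 0, 0.1, 0, 0, 0, -1],
    [0, 0, 0.08, 0, 0, 0, -1],
    [0, 0, 0.08, 0, 0, 0, -1],
    [0, 0, 0.08, 0, 0, 0, -1]
  ]
}}

```text
t: 3.6
tool_pos: [0.6978, -0.0494, 0.1116]
eef_rot: [0.001, -0.159, 0.987, -0.0]
ft_force: [-2.8, -0.3, 6.9]
opening: 0.0006
finger_force: 3.2
```

Emit:
{"op": "carry_out", "data": {
  "rows": [
    [0, 0, 0.08, 0, 0, 0, -1],
    [0, 0, 0.08, 0, 0, 0, -1],
    [0, 0, 0.08, 0, 0, 0, -1],
    [0, 0, 0.08, 0, 0, 0, -1],
    [0, 0, 0, 0, 0, 0, -1]
  ]
}}

```text
t: 4.1
tool_pos: [0.6978, -0.0494, 0.0957]
eef_rot: [0.001, -0.159, 0.987, -0.0]
ft_force: [-2.1, -0.6, 5.8]
opening: 0.0003
finger_force: 3.2
```

Contact is good. I'll continue to the stop.

Emit:
{"op": "carry_out", "data": {
  "rows": [
    [0, 0, 0.08, 0, 0, 0, -1],
    [0, 0, 0.08, 0, 0, 0, -1],
    [0, 0, 0.02, 0, 0, 0, -1],
    [0, 0, 0.01, 0, 0, 0, -1],
    [0, 0, 0, 0, 0, 0, -1]
  ]
}}

```text
t: 4.6
tool_pos: [0.6979, -0.0494, 0.0869]
eef_rot: [0.001, -0.159, 0.987, -0.0]
ft_force: [-3.4, -0.8, 9.0]
opening: 0.0006
finger_force: 4.2
```

Emit:
{"op": "carry_out", "data": {
  "rows": [
    [0, 0, 0.02, 0, 0, 0, -1],
    [0, 0, 0.01, 0, 0, 0, -1],
    [0, 0, 0, 0, 0, 0, -1]
  ]
}}

```text
t: 4.9
tool_pos: [0.6979, -0.0494, 0.0863]
eef_rot: [0.001, -0.159, 0.987, -0.0]
ft_force: [-5.7, 0.2, 13.7]
opening: 0.0005
finger_force: 6.5
```

At 13.7 N, above the 9 N spring force, the plunger is on its hard stop. I'll release it smoothly.

Emit:
{"op": "carry_out", "data": {
  "rows": [
    [0, 0, -0.1, 0, 0, 0, -1],
    [0, 0, -0.1, 0, 0, 0, -1],
    [0, 0, -0.1, 0, 0, 0, -1],
    [0, 0, -0.1, 0, 0, 0, -1],
    [0, 0, -0.1, 0, 0, 0, -1]
  ]
}}

```text
t: 5.4
tool_pos: [0.6973, -0.049, 0.1086]
eef_rot: [-0.0, -0.159, 0.987, 0.0]
ft_force: [0.2, 0.0, 0.3]
opening: 0.0004
finger_force: 0.2
```

Emit:
{"op": "carry_out", "data": {
  "rows": [
    [0, 0, -0.1, 0, 0, 0, -1],
    [0, 0, -0.2, 0, 0, 0, -1],
    [0, 0, -0.4, 0, 0, 0, -1],
    [0, 0, -0.6, 0, 0, 0, -1],
    [0, 0, -0.6, 0, 0, 0, -1]
  ]
}}

```text
t: 5.9
tool_pos: [0.6967, -0.0489, 0.2041]
eef_rot: [-0.001, -0.159, 0.987, 0.0]
ft_force: [-0.2, 0.1, 0.4]
opening: 0.0005
finger_force: 0.0
```

Emit:
{"op": "carry_out", "data": {
  "rows": [
    [0, 0.8, 0, 0, 0, 0, 1],
    [0, 0.8, 0, 0, 0, 0, 1],
    [0, 0.8, 0, 0, 0, 0, 1],
    [0, 0.8, 0, 0, 0, 0, 1],
    [0, 0, 0, 0, 0, 0, 1]
  ]
}}

```text
t: 6.4
tool_pos: [0.6454, 0.1079, 0.204]
eef_rot: [-0.0, -0.161, 0.987, 0.001]
ft_force: [-0.2, -0.4, -0.0]
opening: 0.0328
finger_force: 0.0
```

```bash
cat > m.py <<'E'
from h import *
import sys
f=env.grab_frame("top"); img=f["img"]; P=cloud(f); hsv=cv2.cvtColor(img,cv2.COLOR_RGB2HSV); Z=P[...,2]
cv2.imwrite(f"pics/{sys.argv[1]}.png",cv2.resize(img[60:300,230:510,::-1],None,fx=2.8,fy=2.5))
m=((hsv[...,0]<25)&(hsv[...,1]>70)&(hsv[...,2]>60)&(Z<.02)).astype(np.uint8); m[:,:250]=0; m[:,500:]=0; m[:130]=0; m[245:]=0
k,l,st,ce=cv2.connectedComponentsWithStats(m)
for i in range(1,k):
    if st[i,4]>60:
        q=(P[l==i][:,:2]*1000).astype(np.float32); c,r=cv2.minEnclosingCircle(q)
        print(st[i,4],ce[i].round(),"z",np.median(Z[l==i]).round(4),"c",np.round(c,1),"r",round(r,1),"mean",q.mean(0).round(1))
s=env.get_state(); print(s["tool_pos"].round(4),s["eef_rot"].round(4))
E
python3 m.py a1
```

```text
296 [383. 190.] z 0.0112 c [555.1 -93.5] r 20.9 mean [554.2 -92.6]
108 [322. 238.] z 0.0092 c [453.5  30.8] r 19.2 mean [455.   30.9]
[0.6463 0.1055 0.204 ] [-0.000e+00 -1.606e-01  9.870e-01  2.000e-04]
```

View pics/a1.png

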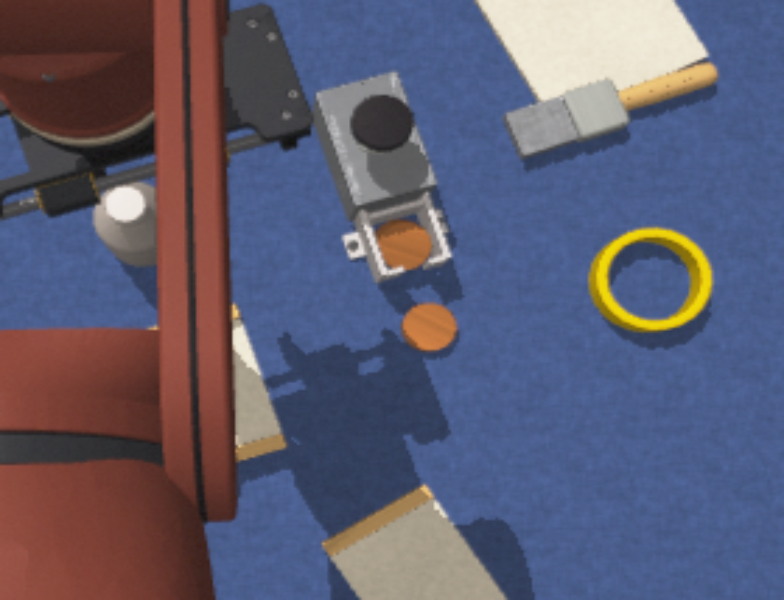

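The disc lies at its landing point, (429,327) in the crop. The plunger is up and the other discs are still in the magazine. I'll move above the disc with the fingers open, straddling it along the lane direction.

Emit:
{"op": "carry_out", "data": {
  "rows": [
    [0.6, -0.64, 0, 0, 0, 0, 1],
    [0.6, -0.64, 0, 0, 0, 0, 1],
    [0.6, -0.64, 0, 0, 0, 0, 1],
    [0.6, -0.64, 0, 0, 0, 0, 1],
    [0.6, -0.64, 0, 0, 0, 0, 1]
  ]
}}

```text
t: 6.95
tool_pos: [0.554, -0.0987, 0.2039]
eef_rot: [0.0, -0.158, 0.987, -0.0]
ft_force: [0.7, 0.1, -0.2]
opening: 0.0767
finger_force: 0.0
```

Emit:
{"op": "carry_out", "data": {
  "rows": [
    [0, 0, 0.5, 0, 0, 0, 1],
    [0, 0, 0.5, 0, 0, 0, 1],
    [0, 0, 0.5, 0, 0, 0, 1],
    [0, 0, 0.5, 0, 0, 0, 1],
    [0, 0, 0, 0, 0, 0, 1]
  ]
}}

```text
t: 7.45
tool_pos: [0.5519, -0.0965, 0.0998]
eef_rot: [-0.003, -0.158, 0.987, 0.002]
ft_force: [-0.3, -0.0, 0.2]
opening: 0.0869
finger_force: 0.0
```

Run:
```python
from h import *
s=env.get_state(); R_=R(s["eef_rot"]); d=np.array([.5545,-.0925,.005])-s["tool_pos"]
print(s["tool_pos"],s["opening"],"tool-frame mm",(R_.T@d*1000).round(1),"lane",(R_.T@(np.array([.499,.0725,0])-np.array([.5545,-.0925,0]))*1000).round(1))
```

```text
[ 0.55187863 -0.0964755   0.09982848] 0.0869246156897506 tool-frame mm [-4.3  2.6 94.8] lane [  1.2 174.1   0.7]
```

Emit:
{"op": "carry_out", "data": {
  "rows": [
    [-0.08, 0.05, 0.4, 0, 0, 0, 1],
    [0, 0, 0.4, 0, 0, 0, 1],
    [0, 0, 0.4, 0, 0, 0, 1],
    [0, 0, 0.4, 0, 0, 0, 1],
    [0, 0, 0.1, 0, 0, 0, 1]
  ]
}}

```text
t: 7.95
tool_pos: [0.5571, -0.0929, 0.0177]
eef_rot: [-0.001, -0.158, 0.987, 0.0]
ft_force: [-0.9, -0.3, 0.6]
opening: 0.0872
finger_force: 0.0
```

Emit:
{"op": "carry_out", "data": {
  "rows": [
    [0, 0, 0.08, 0, 0, 0, 1],
    [0, 0, 0.08, 0, 0, 0, 1],
    [0, 0, 0, 0, 0, 0, 1],
    [0, 0, 0, 0, 0, 0, 1]
  ]
}}

```text
t: 8.35
tool_pos: [0.5585, -0.0927, 0.0114]
eef_rot: [0.001, -0.159, 0.987, -0.0]
ft_force: [0.3, -0.1, 0.0]
opening: 0.0868
finger_force: 0.0
```

Run:
```python
from h import *
s=env.get_state(); R_=R(s["eef_rot"]); d=np.array([.5545,-.0925,.005])-s["tool_pos"]
print(s["tool_pos"],s["ft_force"],"tool-frame mm",(R_.T@d*1000).round(1),"lane",(R_.T@(np.array([.499,.0725,0])-np.array([.5545,-.0925,0]))*1000).round(1))
f=env.grab_frame("wrist"); cv2.imwrite("pics/w1.png",f["img"][:,:,::-1])
```

```text
[ 0.55850482 -0.09269403  0.01137389] [ 0.26819923 -0.06122893  0.02933346] tool-frame mm [3.7 1.4 6.4] lane [ 1.000e+00  1.741e+02 -1.000e-01]
```

View pics/w1.png

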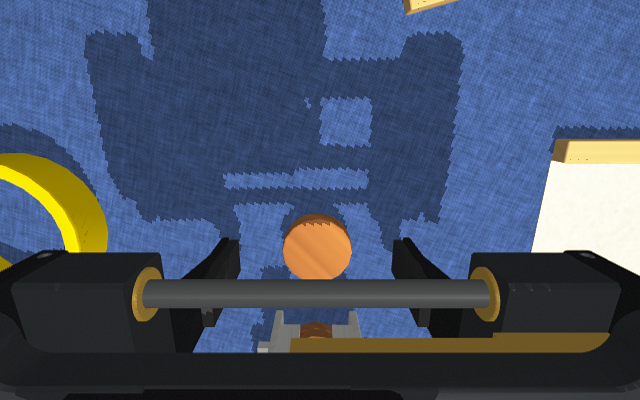

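The disc at (317,250) sits between the fingers. I'll centre on it, lower the last 6 mm and start pushing.

Emit:
{"op": "carry_out", "data": {
  "rows": [
    [0.075, 0, 0.06, 0, 0, 0, 1],
    [0, 0, 0.06, 0, 0, 0, 1],
    [0, 0.1, 0, 0, 0, 0, 1],
    [0, 0.1, 0, 0, 0, 0, 1],
    [0, 0.1, 0, 0, 0, 0, 1]
  ]
}}

```text
t: 8.9
tool_pos: [0.5495, -0.0789, 0.0045]
eef_rot: [-0.0, -0.159, 0.987, 0.0]
ft_force: [-0.0, -0.1, 0.1]
opening: 0.0872
finger_force: 0.0
```

Emit:
{"op": "carry_out", "data": {
  "rows": [
    [0, 0.1, 0, 0, 0, 0, 1],
    [0, 0.1, 0, 0, 0, 0, 1],
    [0, 0.1, 0, 0, 0, 0, 1],
    [0, 0.1, 0, 0, 0, 0, 1],
    [0, 0.1, 0, 0, 0, 0, 1]
  ]
}}

```text
t: 9.4
tool_pos: [0.5417, -0.0553, 0.0046]
eef_rot: [0.0, -0.159, 0.987, -0.0]
ft_force: [-0.3, 0.4, -0.7]
opening: 0.0871
finger_force: 0.1
```

Emit:
{"op": "carry_out", "data": {
  "rows": [
    [0, 0.12, 0, 0, 0, 0, 1],
    [0, 0.12, 0, 0, 0, 0, 1],
    [0, 0.12, 0, 0, 0, 0, 1],
    [0, 0.12, 0, 0, 0, 0, 1],
    [0, 0.12, 0, 0, 0, 0, 1]
  ]
}}

```text
t: 9.9
tool_pos: [0.5323, -0.0267, 0.0045]
eef_rot: [-0.0, -0.159, 0.987, -0.0]
ft_force: [-0.2, -0.9, -0.4]
opening: 0.0868
finger_force: 0.1
```

```bash
cat > w.py <<'E'
from h import *
import sys
s=env.get_state(); R_=R(s["eef_rot"]); f=env.grab_frame("wrist"); T=np.array(f["tool_from_camera"])
z=f["range_z"]; v,u=np.mgrid[0:400,0:640]
p=np.stack([(u-f["cx"])/f["fx"]*z,(v-f["cy"])/f["fy"]*z,z],-1)@T[:3,:3].T+T[:3,3]
w=p@R_.T+s["tool_pos"]; hsv=cv2.cvtColor(f["img"],cv2.COLOR_RGB2HSV)
m=((hsv[...,0]<20)&(hsv[...,1]>90)&(hsv[...,2]>130)&(abs(w[...,2]-.012)<.004)&(abs(p[...,0])<.05)&(abs(p[...,1])<.045)).astype(np.uint8)
k,l,st,ce=cv2.connectedComponentsWithStats(m); i=1+st[1:,4].argmax(); q=w[l==i]
c,r=cv2.minEnclosingCircle((q[:,:2]*1000).astype(np.float32)); c=np.array([*c,12])/1000
print("px",ce[i].round(),st[i,4],"disc",c.round(4),"r",r,"z",np.median(q[:,2]))
print("tool",s["tool_pos"].round(4),s["ft_force"].round(1),"disc in tool mm",(R_.T@(c-s["tool_pos"])*1000).round(1),"lane-disc in tool",(R_.T@(np.array([.499,.0725,.012])-c)*1000).round(1))
cv2.imwrite(f"pics/{sys.argv[1]}.png",f["img"][:,:,::-1])
E
python3 w.py w2
```

```text
px [273. 258.] 2715 disc [ 0.5397 -0.0482  0.012 ] r 19.606163024902344 z 0.011952516720331742
tool [ 0.5323 -0.0267  0.0045] [-0.2 -0.9 -0.4] disc in tool mm [ -0.3 -22.8  -7.5] lane-disc in tool [  0.8 127.4  -0. ]
```

View pics/w2.png

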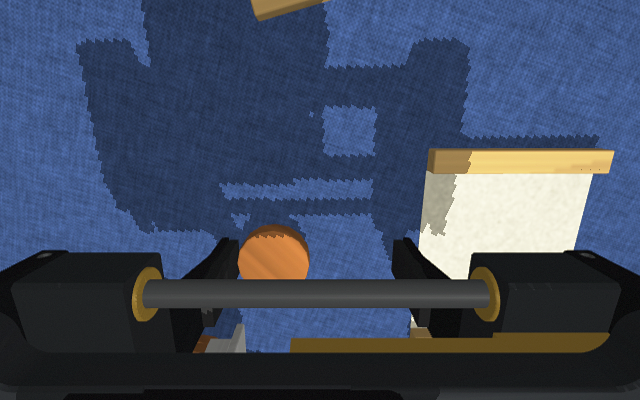

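The disc at (273,258) rides centred against the trailing pad, with 127 mm to go and a lateral error under 1 mm.

Emit:
{"op": "carry_out", "data": {
  "rows": [
    [0, 0.12, 0, 0, 0, 0, 1],
    [0, 0.12, 0, 0, 0, 0, 1],
    [0, 0.12, 0, 0, 0, 0, 1],
    [0, 0.12, 0, 0, 0, 0, 1],
    [0, 0.12, 0, 0, 0, 0, 1]
  ]
}}

```text
t: 10.45
tool_pos: [0.5229, 0.0018, 0.0045]
eef_rot: [0.0, -0.159, 0.987, 0.0]
ft_force: [-0.7, -0.7, 0.3]
opening: 0.0867
finger_force: 0.1
```

Emit:
{"op": "carry_out", "data": {
  "rows": [
    [0, 0.12, 0, 0, 0, 0, 1],
    [0, 0.12, 0, 0, 0, 0, 1],
    [0, 0.12, 0, 0, 0, 0, 1],
    [0, 0.12, 0, 0, 0, 0, 1],
    [0, 0.12, 0, 0, 0, 0, 1]
  ]
}}

```text
t: 10.95
tool_pos: [0.5135, 0.0303, 0.0046]
eef_rot: [0.0, -0.159, 0.987, -0.0]
ft_force: [0.7, 0.6, 0.9]
opening: 0.0871
finger_force: 0.1
```

Emit:
{"op": "carry_out", "data": {
  "rows": [
    [0, 0.12, 0, 0, 0, 0, 1],
    [0, 0.12, 0, 0, 0, 0, 1],
    [0, 0.12, 0, 0, 0, 0, 1],
    [0, 0.12, 0, 0, 0, 0, 1],
    [0, 0.1, 0, 0, 0, 0, 1]
  ]
}}

```text
t: 11.45
tool_pos: [0.5043, 0.0578, 0.0045]
eef_rot: [-0.0, -0.159, 0.987, 0.0]
ft_force: [-0.1, 0.1, 0.4]
opening: 0.0874
finger_force: 0.0
```

```bash
python3 w.py w3
```

```text
px [273. 257.] 2851 disc [0.5117 0.0363 0.012 ] r 19.767751693725586 z 0.011930639770386497
tool [0.5043 0.0578 0.0045] [-0.1  0.1  0.4] disc in tool mm [ -0.2 -22.8  -7.5] lane-disc in tool [ 0.7 38.4  0. ]
```

Emit:
{"op": "carry_out", "data": {
  "rows": [
    [0, 0.12, 0, 0, 0, 0, 1],
    [0, 0.12, 0, 0, 0, 0, 1],
    [0, 0.12, 0, 0, 0, 0, 1],
    [0, 0.12, 0, 0, 0, 0, 1],
    [0, 0.1, 0, 0, 0, 0, 1]
  ]
}}

```text
t: 12.0
tool_pos: [0.4952, 0.0854, 0.0045]
eef_rot: [-0.0, -0.159, 0.987, 0.0]
ft_force: [0.4, -0.2, 1.0]
opening: 0.0869
finger_force: 0.1
```

Emit:
{"op": "carry_out", "data": {
  "rows": [
    [0, 0.08, 0, 0, 0, 0, 1],
    [0, 0.05, 0, 0, 0, 0, 1],
    [0, 0.02, 0, 0, 0, 0, 1],
    [0, 0, 0, 0, 0, 0, 1],
    [0, -0.1, 0, 0, 0, 0, 1]
  ]
}}

```text
t: 12.5
tool_pos: [0.4945, 0.0873, 0.0045]
eef_rot: [-0.0, -0.159, 0.987, 0.0]
ft_force: [-0.0, -0.6, -0.1]
opening: 0.0868
finger_force: 0.0
```

Emit:
{"op": "carry_out", "data": {
  "rows": [
    [0, -0.1, 0, 0, 0, 0, 1],
    [0, -0.1, 0, 0, 0, 0, 1],
    [0, 0, 0, 0, 0, 0, 1],
    [0, 0, -0.2, 0, 0, 0, 1],
    [0, 0, -0.4, 0, 0, 0, 1]
  ]
}}

```text
t: 13.0
tool_pos: [0.4962, 0.0777, 0.0338]
eef_rot: [-0.002, -0.159, 0.987, 0.0]
ft_force: [-0.2, -0.8, 0.4]
opening: 0.087
finger_force: 0.0
```

Emit:
{"op": "carry_out", "data": {
  "rows": [
    [0, 0, -0.7, 0, 0, 0, 1],
    [0, 0, -0.7, 0, 0, 0, 1],
    [0, 0, -0.7, 0, 0, 0, 1],
    [0, 0, -0.7, 0, 0, 0, 1],
    [0, 0, -0.7, 0, 0, 0, 1]
  ]
}}

```text
t: 13.5
tool_pos: [0.4975, 0.0779, 0.2119]
eef_rot: [0.0, -0.159, 0.987, -0.0]
ft_force: [1.0, 0.6, -1.2]
opening: 0.087
finger_force: 0.0
```

Emit:
{"op": "carry_out", "data": {
  "rows": [
    [0, 0.8, 0, 0, 0, 0, 1],
    [0, 0.8, 0, 0, 0, 0, 1],
    [0, 0.8, 0, 0, 0, 0, 1],
    [0, 0.8, 0, 0, 0, 0, 1],
    [0, 0.8, 0, 0, 0, 0, 1]
  ]
}}

```text
t: 14.0
tool_pos: [0.4343, 0.2691, 0.2105]
eef_rot: [0.001, -0.159, 0.987, 0.0]
ft_force: [0.1, 0.3, 0.1]
opening: 0.0872
finger_force: 0.0
```

Emit:
{"op": "carry_out", "data": {
  "rows": [
    [0, 0.8, 0, 0, 0, 0, 1],
    [0, 0.8, 0, 0, 0, 0, 1],
    [0, 0, 0, 0, 0, 0, 1],
    [0, 0, 0, 0, 0, 0, 1]
  ]
}}

```text
t: 14.4
tool_pos: [0.4095, 0.3441, 0.2099]
eef_rot: [0.0, -0.16, 0.987, -0.0]
ft_force: [1.2, -0.4, -0.6]
opening: 0.0868
finger_force: 0.0
```

```bash
python3 m.py a2
```

```text
65 [472. 166.] z 0.0079 c [ 596.6 -259.3] r 33.2 mean [ 606.3 -276.7]
253 [294. 190.] z 0.0093 c [554.3  90.3] r 45.0 mean [552.6  89.7]
299 [303. 216.] z 0.0114 c [500.8  70.6] r 20.7 mean [500.3  70.1]
176 [317. 240.] z 0.0093 c [452.6  48.3] r 36.9 mean [451.9  41.7]
[0.4099 0.3433 0.2098] [ 1.000e-04 -1.592e-01  9.873e-01 -3.000e-04]
```

View pics/a2.png

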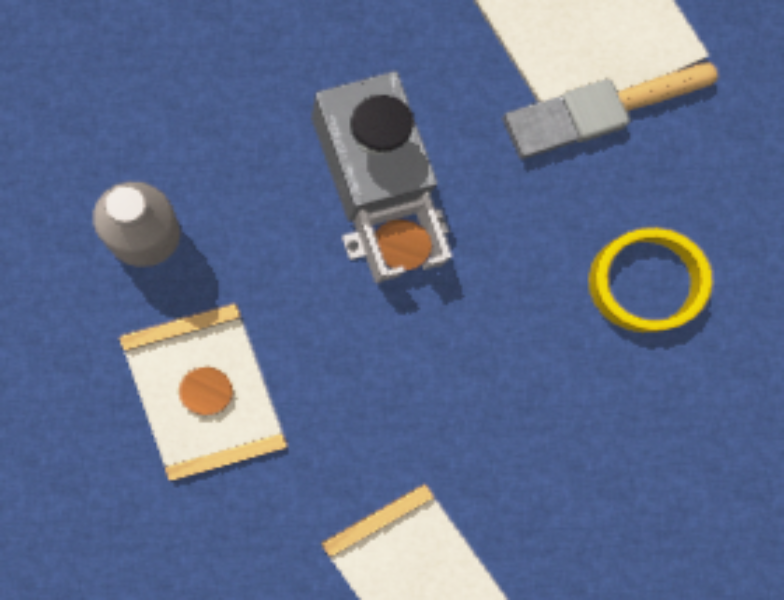

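The disc lies flat in the middle of the lane, at (206,391) in the crop. The plunger is up and nothing else has moved.

```bash
python3 -c "
from cell import env
print(env.sign_off())"
```

```text
the job is handed in; nothing more can be done
None
```

The job is handed in at about 14.5 s: one full press ejected one disc, which now lies flat about 3 mm from the centre of the leftmost lane; the plunger is back up and nothing else appears to have moved.

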